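# Lock the flat lap's spindle for a wheel change

## Task

Lock the spindle of the flat lap: push the stud of the steel locking disc round, either way, until the slot in its rim faces the lock bar, then push the bar by its upright tab through the slot until it is fully home. Use only the fingertips or the outside of the fingers and push gently, without forcing a bar that meets the rim. Leave the nut, the spare wheel, the jar and the dressing stick where they are, and finish clear of everything.

Things in the scene. Friction and masses are not known exactly. Their poses are not given: they have to be found in the camera images.
- lap_head: Flat lap head, fixed: teal housing on a dark foot plate 196 x 316 mm, deck 50 mm above the bench. Origin: centre of its underside. Its +y is the way the lock bar slides home, towards the disc. The disc's axis is at (0, 60 mm); the bar lies on the line x = 0 on the -y side of the disc, in a low steel guide centred at (0, -35 mm), 41 x 30 mm, top 75.5 mm above the bench.
- spindle (a point): Point on the vertical axis of the locking disc, 70 mm above the bench. The disc is a bare steel dish, 130 mm across: a flat plate with a raised rim 12 mm thick, whose top is 75 mm above the bench; the hub inside stays lower (74 mm).
- stud (a point): The finger stud of the disc: an upright round steel pin, 14 mm across, on the plate just inside the rim, 45 mm from the axis, opposite the slot. Its top is 110 mm above the bench, so it stands 35 mm above the rim. This point is on the stud's centre line, 92 mm above the bench, half-way up the part that stands above the rim.
- slot (a point): Middle of the slot, the one gap in the disc's rim, about 20 mm wide, 59 mm from the axis, 64 mm above the bench, diametrically opposite the stud.
- lock_disc (a joint): Angle of the disc in rad, growing counter-clockwise seen from above. At 0, and again at 6.283 (one full turn), the slot faces the bar exactly, and the stud is then on the far side of the axis from the bar. Stops at -0.3 and 6.58. It starts between 0.9 and 5.4. Moderate friction, about 3 N at the stud; it stays where it is left.
- lock_bar (a joint): Travel of the bar in m: 0 drawn back, 0.045 fully home at its stop, its nose then inside the rim, 30 mm from the disc's axis. Starts at 0 to 5 mm; about 2 N of friction; stays where it is left. It meets the rim at about 10 mm unless the slot faces it. The bar is 12 mm wide with a half-round nose and enters if the slot is within about 0.1 rad of true.
- tab (a point): The thumb tab of the lock bar: an upright steel plate 30 mm wide across the bar and 8 mm thick along it. Its top is 110 mm above the bench; the bar's top is at 70 mm and runs on 16 mm behind the tab. This point is in the tab's centre plane, 95 mm above the bench. Push it in the housing's +y direction.
- nose (a point): The tip of the bar's half-round nose, 64 mm above the bench, 90 mm ahead of the tab's centre plane.
- flange_nut: Bystander, loose: dark steel flanged nut, 40 mm across, 18 mm high, standing on the housing's deck beside the bar, on its +x side. Origin: centre of its underside.
- spare_wheel: Bystander, loose: brown ring-shaped grinding wheel, 120 mm across, 22 mm thick, lying flat on the bench beyond the disc end (+y) of the housing. Origin: centre of its underside.
- paste_jar: Bystander, loose: jar of polishing paste with a white cap, 52 mm across, 60 mm high, standing on the bench near the housing, on its -x (robot's) side or its +x side. Origin: centre of its underside.
- dressing_stick: Bystander, loose: khaki abrasive block 30 x 100 x 30 mm, lying on the bench near the housing, on its -x or its +x side. Origin: centre of its underside.

How it is judged:
By the outcome, as a careful person would: the job done as asked, in the order asked, and still so for the second after the job is handed in, with the robot touching nothing.
It also fails if it takes over 58 s, if anything falls off the work surface, if the arm or the gripper's body presses on something with over 40 N, if the wrist force passes 120 N, or if a joint passes its speed limit or range.

## Robot

A 6-joint arm with a two-finger parallel gripper is mounted at the origin on the work surface. World frame = base frame: x ahead of the robot, y to its left, z up, the work surface at z = 0. Lengths are in m, angles in rad, forces in N, time in s.
With the tool pointing down it reaches from about 0.35 to 0.775 m from the base axis. Payload 7.3 kg.
Tool frame: the origin (TCP) lies on the centre line of the jaws, within the pads' length; the fingertips stand 25 mm ahead of it and the grasp point (between the pads) lies 6 mm ahead of it; z points along the fingers, y is the direction in which the jaws open and shut (so a half turn about z gives the same grasp; the last joint's range is limited). The gripper opens to 92 mm and grips with 3 to 60 N. Pads are 19 mm wide; open, the fingers measure 130 mm over their backs; the gripper's body (75 mm by 190 mm) begins 47 mm behind the grasp point.
Start: joints at [1.197, 0.342, 1.524, -0, 1.275, -0.146], TCP at [0.119, 0.511, 0.252] pointing down, gripper open.
Joint ranges: [-2.53, 2.53], [-0.77, 2.02], [0.04, 2.7], [-1, 4.14], [0.28, 2.66], [-3.11, 3.11]. Speed limits (rad/s): [2.57, 2.57, 3.14, 3.14, 3.14, 3.14].

## Interface

Orientations are given as [roll, pitch, yaw] about the fixed x, y, z axes, in that order (R = Rz(yaw) Ry(pitch) Rx(roll)).
In Python, from cell import telemetry, read_camera, workorder gives the robot as it stands.
- The arm moves only by the shell command python3 -m creep 'ROWS' [FORCE]. ROWS is JSON, one flat list of numbers, 5 for each row, row after row: the opening, from 0 (shut) to 1 (fully open), then the shift along the world's x, y, z in m, then the turn about the world's z in rad. A call has 1 to 12 rows; each row shifts and turns the pose as measured when the row begins; what a row does not reach is not made up. A row lasts 1/8 s, in which the tool goes at most 62.5 mm and 10.7 degrees, less where a joint would pass 70% of its speed; a pose out of reach is approached as far as the arm can. A call is refused whole if a number of a shift passes 0.0625 or a number of a turn 0.188, either way. A call with a gripper value outside its range is refused whole. The fingers move at their own pace and stop on an object; FORCE is the grip in N (left out, the last holds). Time passes only in rows, so rows that do not move let the fingers close. It gives the time, the measured TCP pose, the force and the opening at its end, in the units of the state.
- telemetry.observe(): the state, without advancing time (a new reading comes with each control period).
- read_camera(name): name is "scene" or "top"; returns a dict with "image" (400x640x3 uint8, red, green, blue), "fovy" (degrees; the focal length in pixels is half the picture's height over the tangent of half this angle, whatever the lens; pixels are square), "cx", "cy" (the principal point, pixels), "R" (3x3) and "t" (3): a world point X has camera coordinates R X + t. Camera axes: x right, y down, z forward; pixel columns grow to the right and rows downward; lengths in m; the calibration is good to about 2 mm. A picture is of the moment at which its call begins. There is no depth.
- workorder.hand_in(): hands the job in, once; it reports no verdict.
The state is a dict: "time": time; "qpos": joint angles; "qvel": joint speeds; "joint_efforts": joint torques, N m; "tool_pos": TCP position; "tool_rot": TCP orientation; "contact_force": force on the tool from outside, world axes, zero at the start; "torque": the same for the moment, N m; "opening": finger opening in m.
Only numpy, scipy, OpenCV 4.12 (cv2) and the standard library are available. Lean on these libraries where they do the work, as an engineer would, in place of code of your own. Each camera call takes 0.05 s, during which the arm holds its last target.

## Working session

There is one attempt and no reset: what is moved stays moved. The work goes in short steps, Python scripts to look and compute and a shell command to move; the robot and the scene stay as the last step left them, time stands still between calls to the robot, and variables do not carry over. Pictures are saved under pics/ and viewed, and the job is handed in when it is done.

```bash
ls; mkdir -p pics; python3 - <<'E'
from cell import telemetry, read_camera
import cv2, numpy as np, pickle
s=telemetry.observe(); print({k:np.round(v,3).tolist() for k,v in s.items()})
for n in("scene","top"):
    c=read_camera(n); pickle.dump(c,open(f'pics/{n}0.pkl','wb'))
    cv2.imwrite(f'pics/{n}0.png',c["image"][:,:,::-1]); print(n,c["fovy"],c["cx"],c["cy"],np.round(c["R"],3).tolist(),np.round(c["t"],3).tolist(), (-c["R"].T@c["t"]).round(3))
E
```

```text
pics
{'time': 0.0, 'qpos': [1.197, 0.343, 1.525, -0.0, 1.275, -0.146], 'qvel': [-0.001, 0.001, -0.0, -0.003, -0.001, -0.001], 'joint_efforts': [0.001, -43.125, -24.421, 0.072, 0.056, -0.0], 'tool_pos': [0.118, 0.511, 0.251], 'tool_rot': [-3.14, -0.0, 2.914], 'contact_force': [-0.644, 0.372, 0.338], 'torque': [-0.016, 0.005, 0.028], 'opening': 0.092}
scene 44.402999011039434 325.8332901997748 200.5256378432601 [[0.123, 0.992, 0.007], [0.833, -0.099, -0.544], [-0.539, 0.073, -0.839]] [-0.181, -0.423, 1.203] [1.023 0.05  0.78 ]
top 44.003973431566756 319.3911852375058 199.6616823016401 [[-0.054, -0.999, -0.004], [-0.978, 0.054, -0.201], [0.201, -0.007, -0.98]] [0.107, 0.584, 0.869] [0.403 0.082 0.969]
```

View pics/scene0.png

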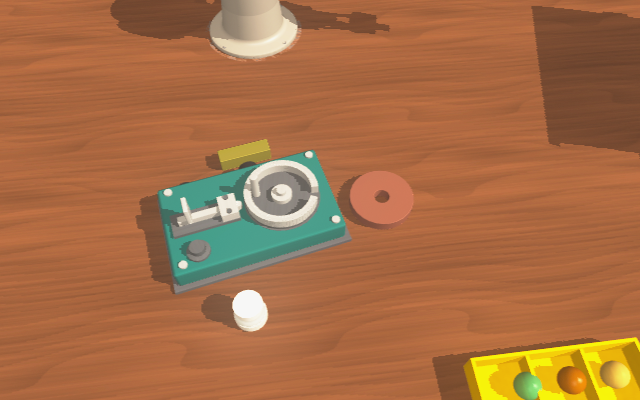

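View pics/top0.png

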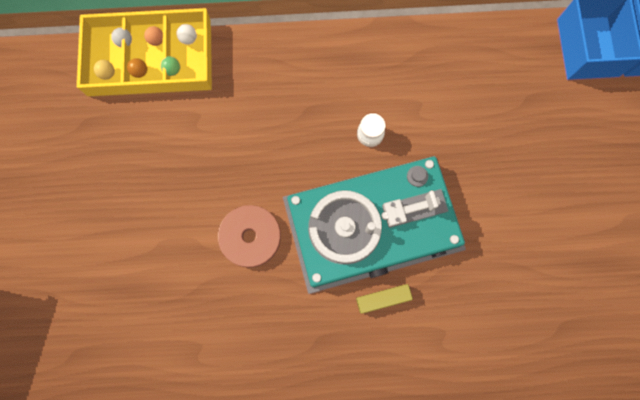

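```bash
python3 - <<'E'
import cv2,pickle
for n,(x,y,w,h) in {"scene":(150,135,210,160),"top":(270,140,210,160)}.items():
    c=pickle.load(open(f'pics/{n}0.pkl','rb'))["image"][y:y+h,x:x+w,::-1]
    cv2.imwrite(f'pics/{n}0z.png',cv2.resize(c,None,fx=3.75,fy=3.75,interpolation=cv2.INTER_CUBIC))
E
```

```text
(no output)
```

View pics/scene0z.png

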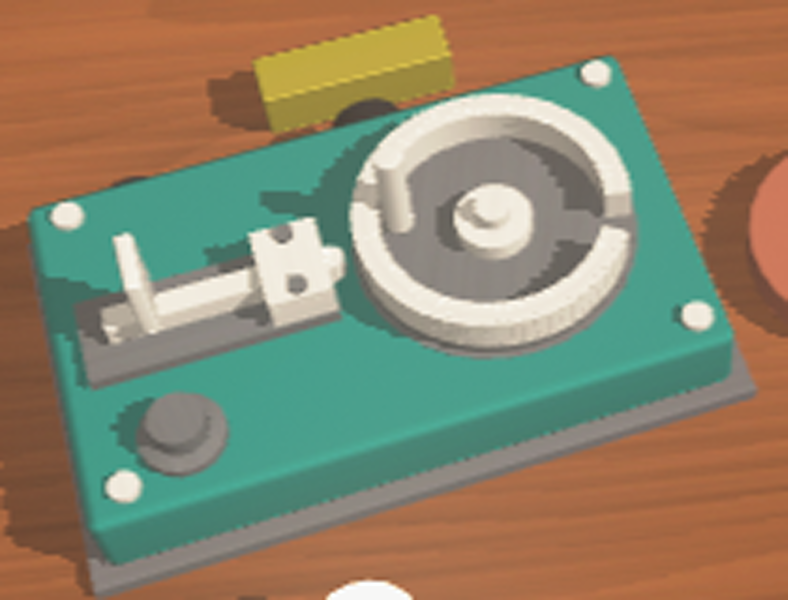

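View pics/top0z.png

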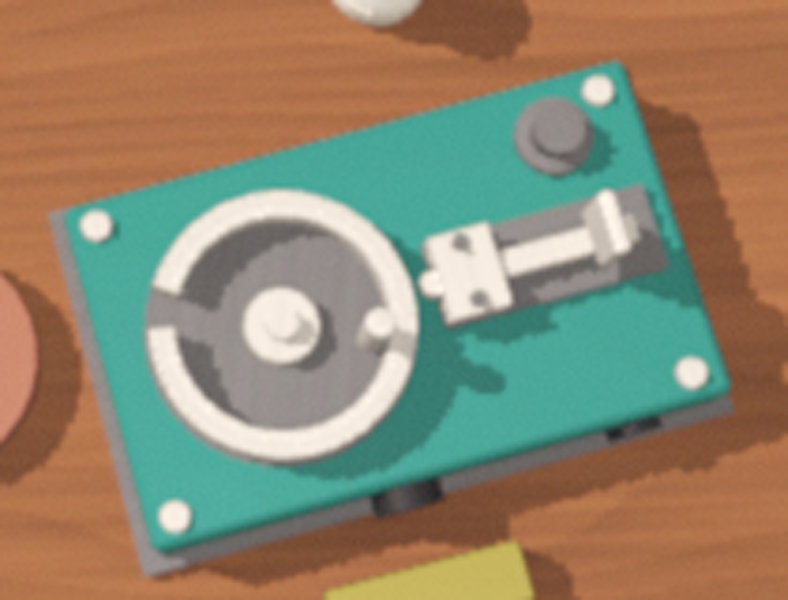

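```bash
cat > h.py <<'E'
import numpy as np,cv2,pickle
def ray(c,uv,z):
    f=200/np.tan(np.radians(c["fovy"])/2)
    d=c["R"].T@np.array([(uv[0]-c["cx"])/f,(uv[1]-c["cy"])/f,1]); o=-c["R"].T@c["t"]
    return (o+d*(z-o[2])/d[2])[:2]
def proj(c,X):
    f=200/np.tan(np.radians(c["fovy"])/2); p=c["R"]@np.array(X)+c["t"]; return np.array([f*p[0]/p[2]+c["cx"],f*p[1]/p[2]+c["cy"]])
E
python3 - <<'E'
from h import *
off={"scene":(150,135),"top":(270,140)}
P={"scene":{"scr":[(67,215),(596,73),(697,315),(123,487)],"stud":(388,160),"tab":(125,238)},
"top":{"scr":[(96,226),(174,516),(692,373),(598,90)],"stud":(380,322),"slot":(163,310),"tabtop":(610,220)}}
P["scene"]["slot"]=(622,212)
for n in P:
    c=pickle.load(open(f'pics/{n}0.pkl','rb')); o=np.array(off[n])
    u=lambda p:(np.array(p)+.5)/3.75-.5+o
    S=np.array([ray(c,u(p),.052) for p in P[n]["scr"]]); print(n,S.round(4).tolist(),'mean',S.mean(0).round(4),'sides',[np.linalg.norm(S[i]-S[i-1]).round(4) for i in range(4)])
    # yaw from long sides
    for i in range(4):
        d=S[i]-S[i-1]
        if np.linalg.norm(d)>.2: 
            d*=np.sign(d[1]); print(' yaw', np.arctan2(-d[0],d[1]))
    for k,z in(("stud",.11),("slot",.075),("tab",.11),("tabtop",.11)):
        if k in P[n]: print(k,ray(c,u(P[n][k]),z).round(4))
    hsv=cv2.cvtColor(c["image"],cv2.COLOR_RGB2HSV)
    m=((hsv[...,1]<60)&(hsv[...,2]>180)).astype('uint8')
    nl,lab,st,ce=cv2.connectedComponentsWithStats(m)
    g=[i for i in range(1,nl) if st[i,4]>8]; print([(st[i].tolist()) for i in g if off[n][0]<ce[i][0]<off[n][0]+210 and off[n][1]<ce[i][1]<off[n][1]+160])
E
```

```text
scene [[0.5032, -0.1659], [0.4473, 0.0933], [0.5939, 0.1249], [0.6505, -0.1345]] mean [ 0.5487 -0.0206] sides [np.float64(0.1506), np.float64(0.2652), np.float64(0.15), np.float64(0.2655)]
 yaw 0.21240494325134787
 yaw 0.21491478634285838
stud [ 0.5314 -0.0078]
slot [0.5482 0.0954]
tab [ 0.5598 -0.1232]
[[305, 151, 8, 7, 43], [245, 160, 74, 37, 834], [271, 184, 21, 20, 306], [164, 189, 8, 7, 49], [243, 189, 75, 38, 876], [216, 193, 26, 29, 463], [178, 197, 40, 29, 450], [332, 215, 9, 8, 52], [178, 260, 10, 9, 64]]
top [[0.5924, 0.1208], [0.4459, 0.0892], [0.5019, -0.1708], [0.6492, -0.1387]] mean [ 0.5473 -0.0249] sides [np.float64(0.2656), np.float64(0.1499), np.float64(0.266), np.float64(0.1508)]
 yaw 0.21534992983655887
 yaw 0.21209940432442068
stud [ 0.5274 -0.0121]
slot [0.5442 0.0891]
tabtop [ 0.5699 -0.1241]
[[425, 160, 8, 8, 54], [309, 190, 72, 72, 1561], [382, 190, 58, 36, 777], [291, 196, 9, 8, 58], [335, 216, 20, 21, 330], [450, 235, 9, 9, 62], [312, 273, 9, 9, 64]]
```

The top view shows the stud at pixel (371,225), on the bar side. The slot is at about (313,222), on the far side, so the disc angle is near 2.77 rad and I'll push it clockwise. The jar, nut and stick are away from that path. I'll move above the start point with the fingers shut.

```bash
python3 -m creep '[0,0.036,-0.041,0,0, 0,0.036,-0.041,0,0, 0,0.036,-0.041,0,0, 0,0.036,-0.041,0,0, 0,0.036,-0.041,0,0, 0,0.036,-0.041,0,0, 0,0.036,-0.041,0,0, 0,0.036,-0.041,0,0, 0,0.036,-0.041,0,0, 0,0.036,-0.041,0,0, 0,0.036,-0.041,0,0.035, 0,0.036,-0.041,0,0.035]' 20
```

```text
time: 1.6
tool_pos: [0.5578, 0.0035, 0.2479]
tool_rot: [-3.139, -0.004, 2.993]
contact_force: [0.8, 0.4, 0.4]
opening: 0.0006
```

```bash
python3 -m creep '[0,0.008,-0.018,-0.02,0, 0,0,0,-0.04,0, 0,0,0,0,0]' 20; python3 - <<'E'
from cell import *
from h import *
for n in("scene","top"):
    c=read_camera(n); pickle.dump(c,open(f'pics/{n}1.pkl','wb'))
    x,y,w,h={"scene":(130,90,240,180),"top":(250,130,240,180)}[n]
    cv2.imwrite(f'pics/{n}1.png',cv2.resize(c["image"][y:y+h,x:x+w,::-1],None,fx=2.2,fy=2.2,interpolation=cv2.INTER_CUBIC))
a=cv2.imread('pics/scene1.png');b=cv2.imread('pics/top1.png');cv2.imwrite('pics/both1.png',cv2.resize(cv2.hconcat([a,b]),(800,300)))
E
```

```text
time: 1.98
tool_pos: [0.5677, -0.0193, 0.1848]
tool_rot: [-3.139, -0.005, 2.987]
contact_force: [0.2, 0.0, 0.3]
opening: 0.0004
```

View pics/both1.png

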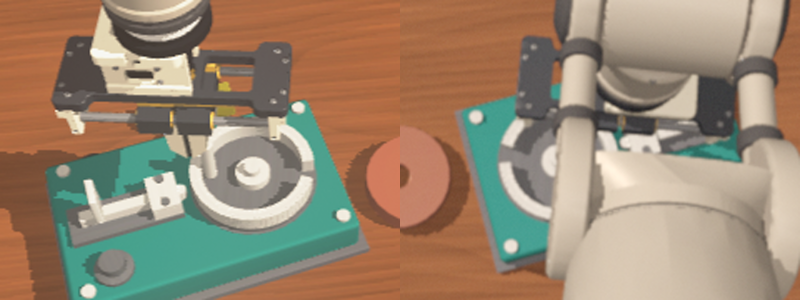

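The scene view shows the shut fingertips at about (180,155), behind and to the bar side of the stud at (208,160), which matches my estimate. Now I'll go down to fingertip height 86 mm.

```bash
python3 -m creep '[0,0,0.004,-0.03,0, 0,0,0,-0.03,0, 0,0,0,-0.014,0, 0,0,0,0,0]'; python3 - <<'E'
from cell import *
from h import *
n="scene"
c=read_camera(n); pickle.dump(c,open(f'pics/{n}2.pkl','wb'))
x,y,w,h=(170,100,160,120)
cv2.imwrite(f'pics/{n}2.png',cv2.resize(c["image"][y:y+h,x:x+w,::-1],None,fx=5,fy=5,interpolation=cv2.INTER_CUBIC))
E
```

```text
time: 2.58
tool_pos: [0.5739, -0.014, 0.1211]
tool_rot: [-3.138, 0.017, 2.991]
contact_force: [0.6, -0.1, -0.3]
opening: 0.0003
```

View pics/scene2.png

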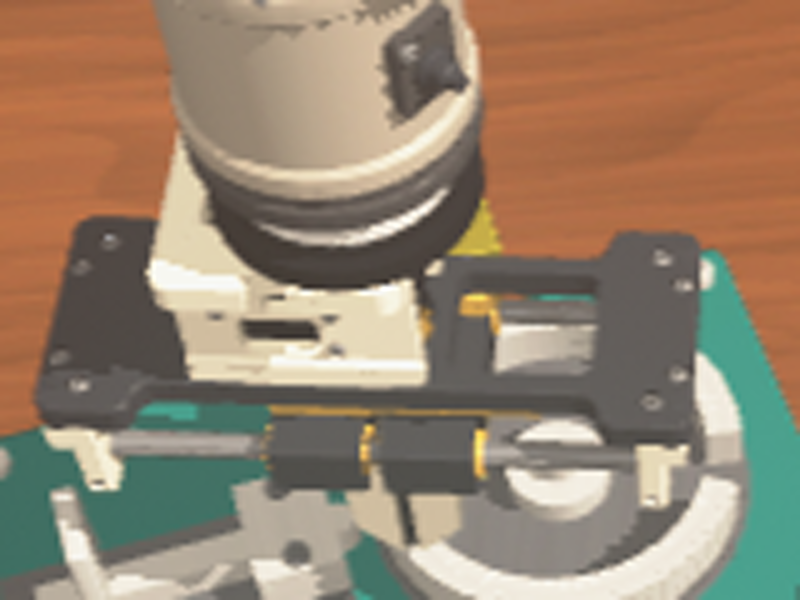

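```bash
python3 -m creep '[0,-0.004,0,-0.008,0, 0,0,0,0,0]'; python3 -c "
from cell import *
s=telemetry.observe();print(s['qpos'],s['tool_pos'],s['tool_rot'])"
```

```text
time: 2.88
tool_pos: [0.5712, -0.0142, 0.1155]
tool_rot: [-3.138, 0.022, 2.991]
contact_force: [-0.6, -0.2, 0.5]
opening: 0.0004
[-0.15733298  0.55380431  1.59009903 -0.00367744  0.97595808 -1.57564249] [ 0.57116267 -0.01416001  0.11552127] [-3.13839679  0.02171281  2.99116818]
```

```bash
python3 -m creep '[0,-0.009,0.001,-0.003,0, 0,-0.008,0.001,0,0, 0,-0.004,0.001,0,0]'; cat > plan.py <<'E'
import sys; from h import *
# plan: stud angle list -> TCP waypoints & row shifts from the measured pose
from cell import telemetry
ax=np.array([.5353,.0358]); yaw0=.2138
def plan(phis,back=.0165):
    s=telemetry.observe(); p=np.array(s['tool_pos'][:2]); w=s['tool_rot'][2]
    print('now',np.round(s['tool_pos'],4),np.round(s['tool_rot'],3),'F',np.round(s['contact_force'],1), 'theta if in contact',)
    # stud position implied by contact
    for ph in phis:
        n=np.array([np.sin(ph),-np.cos(ph)]); q=ax+.045*np.array([np.cos(ph),np.sin(ph)])-back*n
        wy=np.arctan2(n[1],n[0]); dw=(wy-w+np.pi)%(2*np.pi)-np.pi
        print('phi %.2f th %.2f'%(ph,ph-np.pi/2-yaw0),np.round(q-p,4),round(dw,3)); p=q;w=wy
if __name__=="__main__":
    a,d,n=map(float,sys.argv[1:4]); plan([a-d*i for i in range(int(n))])
E
python3 plan.py 4.55 0.15 10
```

```text
time: 3.25
tool_pos: [0.5489, -0.0111, 0.113]
tool_rot: [-3.138, 0.023, 2.991]
contact_force: [-0.5, 0.2, 0.4]
opening: 0.0004
now [ 0.5489 -0.0111  0.113 ] [-3.138  0.023  2.991] F [-0.5  0.2  0.4] theta if in contact
phi 4.55 th 2.77 [-0.0046 -0.0002] -0.012
phi 4.40 th 2.62 [-0.0071 -0.0008] -0.15
phi 4.25 th 2.47 [-0.0072  0.0003] -0.15
phi 4.10 th 2.32 [-0.0071  0.0013] -0.15
phi 3.95 th 2.17 [-0.0068  0.0024] -0.15
phi 3.80 th 2.02 [-0.0064  0.0034] -0.15
phi 3.65 th 1.87 [-0.0058  0.0043] -0.15
phi 3.50 th 1.72 [-0.0051  0.0051] -0.15
phi 3.35 th 1.57 [-0.0043  0.0058] -0.15
phi 3.20 th 1.42 [-0.0033  0.0064] -0.15
```

```bash
python3 -m creep '[0,-0.0045,0,0,0, 0,-0.007,-0.001,0,-0.15, 0,-0.007,0,0,-0.15, 0,-0.007,0.001,0,-0.15]'; python3 plan.py 3.95 0.15 1
python3 - <<'E'
from cell import *
from h import *
n="scene"
c=read_camera(n)
x,y,w,h=(190,110,160,120)
cv2.imwrite(f'pics/{n}3.png',cv2.resize(c["image"][y:y+h,x:x+w,::-1],None,fx=5,fy=5,interpolation=cv2.INTER_CUBIC))
E
```

```text
time: 3.75
tool_pos: [0.5257, -0.0119, 0.1141]
tool_rot: [-3.141, 0.032, 2.527]
contact_force: [2.2, -1.5, -1.7]
opening: 0.0005
now [ 0.5257 -0.0119  0.1141] [-3.141  0.032  2.527] F [ 2.2 -1.5 -1.7] theta if in contact
phi 3.95 th 2.17 [-0.0096  0.0037] -0.148
```

View pics/scene3.png

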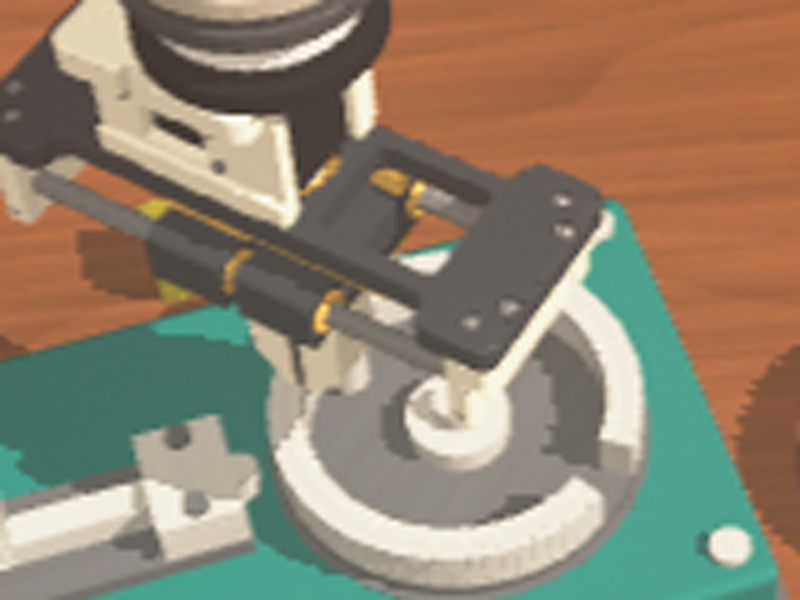

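The scene view shows the shut fingers pushing the stud. The slot has turned clockwise to about (600,480), and the force is about 3 N. I'll carry on round.

```bash
python3 -m creep '[0,-0.0096,0.0037,-0.001,-0.15, 0,-0.0064,0.0034,0,-0.15, 0,-0.006,0.0045,0,-0.15, 0,-0.005,0.005,0,-0.15]'; python3 plan.py 3.4 0.15 8
```

```text
time: 4.3
tool_pos: [0.5001, 0.003, 0.1144]
tool_rot: [3.139, 0.038, 1.912]
contact_force: [2.1, -3.0, -1.2]
opening: 0.0004
now [0.5001 0.003  0.1144] [3.139 0.038 1.912] F [ 2.1 -3.  -1.2] theta if in contact
phi 3.40 th 1.62 [-0.0041  0.0054] -0.083
phi 3.25 th 1.47 [-0.0037  0.0062] -0.15
phi 3.10 th 1.32 [-0.0027  0.0067] -0.15
phi 2.95 th 1.17 [-0.0017  0.007 ] -0.15
phi 2.80 th 1.02 [-0.0006  0.0072] -0.15
phi 2.65 th 0.87 [0.0005 0.0072] -0.15
phi 2.50 th 0.72 [0.0015 0.007 ] -0.15
phi 2.35 th 0.57 [0.0026 0.0067] -0.15
```

```bash
python3 -m creep '[0,-0.004,0.0055,-0.001,-0.08, 0,-0.0037,0.0063,0,-0.15, 0,-0.0027,0.0067,0,-0.15, 0,-0.0017,0.007,0,-0.15]'; python3 plan.py 2.9 0.15 8
python3 - <<'E'
from cell import *
from h import *
n="scene"
c=read_camera(n)
x,y,w,h=(190,110,160,120)
cv2.imwrite(f'pics/{n}4.png',cv2.resize(c["image"][y:y+h,x:x+w,::-1],None,fx=5,fy=5,interpolation=cv2.INTER_CUBIC))
E
```

```text
time: 4.8
tool_pos: [0.4887, 0.0267, 0.1143]
tool_rot: [3.137, 0.043, 1.375]
contact_force: [0.7, -2.4, 0.1]
opening: 0.001
now [0.4887 0.0267 0.1143] [3.137 0.043 1.375] F [ 0.7 -2.4  0.1] theta if in contact
phi 2.90 th 1.12 [-0.0011  0.0038] -0.046
phi 2.75 th 0.97 [-0.0003  0.0072] -0.15
phi 2.60 th 0.82 [0.0008 0.0071] -0.15
phi 2.45 th 0.67 [0.0019 0.0069] -0.15
phi 2.30 th 0.52 [0.0029 0.0066] -0.15
phi 2.15 th 0.37 [0.0038 0.0061] -0.15
phi 2.00 th 0.22 [0.0047 0.0054] -0.15
phi 1.85 th 0.07 [0.0055 0.0047] -0.15
```

View pics/scene4.png

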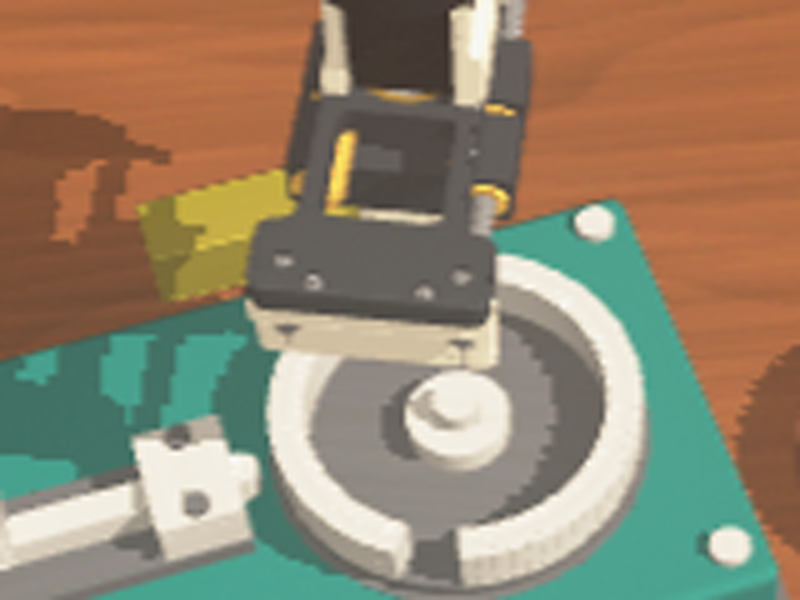

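The slot is now at (435,550) in the picture, about 1.2 rad short of facing the bar, which agrees with the plan. I'll keep going and stop short to measure.

```bash
python3 -m creep '[0,-0.001,0.004,-0.001,-0.05, 0,-0.0003,0.0072,0,-0.15, 0,0.001,0.007,0,-0.15, 0,0.002,0.007,0,-0.15, 0,0.003,0.0065,0,-0.15, 0,0.004,0.006,0,-0.15]'; python3 plan.py 2.15 0.15 3
cat > look.py <<'E'
import sys
from cell import *
from h import *
k=sys.argv[1]
for n in("scene","top"):
    c=read_camera(n); pickle.dump(c,open(f'pics/{n}{k}.pkl','wb'))
    x,y,w,h={"scene":(150,130,200,150),"top":(270,140,200,150)}[n]
    cv2.imwrite(f'pics/{n}{k}.png',cv2.resize(c["image"][y:y+h,x:x+w,::-1],None,fx=4,fy=4,interpolation=cv2.INTER_CUBIC))
E
python3 look.py 5
```

```text
time: 5.6
tool_pos: [0.4971, 0.0622, 0.1138]
tool_rot: [3.135, 0.048, 0.572]
contact_force: [-2.1, -2.6, 1.0]
opening: 0.0003
now [0.4971 0.0622 0.1138] [3.135 0.048 0.572] F [-2.1 -2.6  1. ] theta if in contact
phi 2.15 th 0.37 [-0.0002  0.0022] 0.007
phi 2.00 th 0.22 [0.0047 0.0054] -0.15
phi 1.85 th 0.07 [0.0055 0.0047] -0.15
```

View pics/scene5.png

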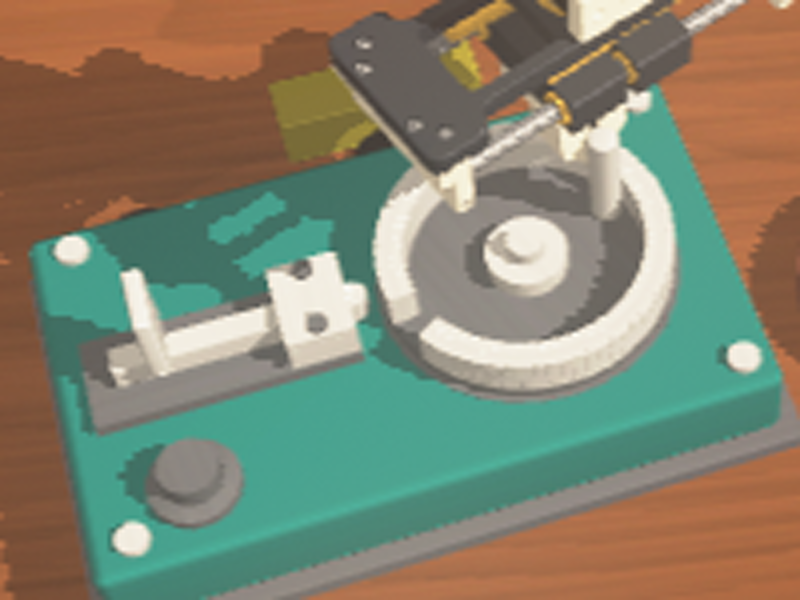

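View pics/top5.png

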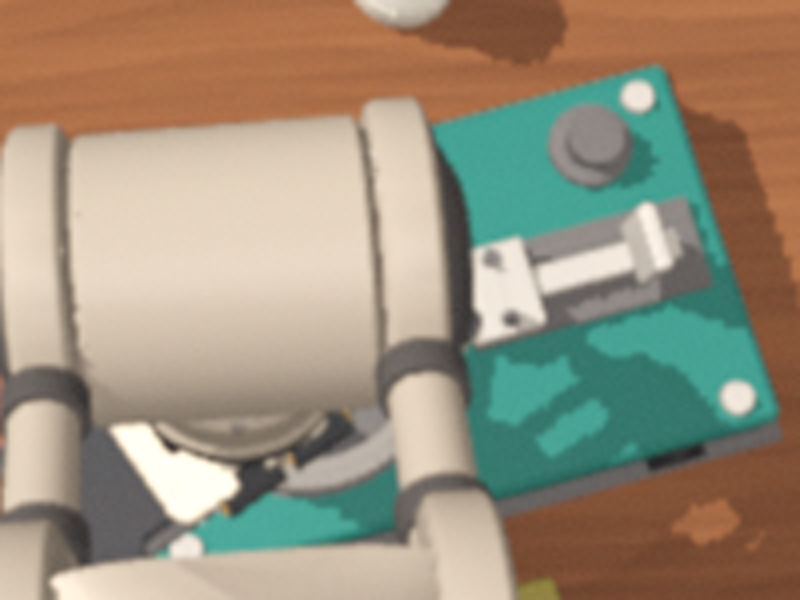

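```bash
cat > ang.py <<'E'
from h import *
import sys
c=pickle.load(open('pics/scene0.pkl','rb')); 
def th(u,v,z,k):
    x=ray(c,((u+.5)/4-.5+150,(v+.5)/4-.5+130),z)-np.array([.536,.038])
    a=np.arctan2(x[1],x[0]); r=np.hypot(*x)
    t=(a-(k*np.pi/2)-.2138+np.pi)%(2*np.pi)-np.pi
    print(u,v,'r',r.round(4),'theta',t.round(3))
if __name__=="__main__":
    for a in sys.argv[1:]:
        u,v,z,k=map(float,a.split(',')); th(u,v,z,k)
E
python3 ang.py 390,298,.075,-1 420,330,.075,-1 415,292,.075,-1 440,318,.075,-1 604,138,.11,1
```

```text
390.0 298.0 r 0.0662 theta 0.173
420.0 330.0 r 0.0652 theta 0.497
415.0 292.0 r 0.0557 theta 0.215
440.0 318.0 r 0.0554 theta 0.531
604.0 138.0 r 0.0427 theta 0.349
```

The scene view puts the slot at about +0.35 rad by both the slot edges and the stud. I'll push most of the remainder.

```bash
python3 -m creep '[0,0.0045,0.0065,0,-0.13, 0,0.0055,0.005,0,-0.15, 0,0.002,0.001,0,-0.05]'; python3 plan.py 1.78 0.15 1
python3 look.py 6
```

```text
time: 6.08
tool_pos: [0.508, 0.0736, 0.1136]
tool_rot: [3.135, 0.052, 0.255]
contact_force: [-2.5, -0.8, 2.2]
opening: 0.0002
now [0.508  0.0736 0.1136] [3.135 0.052 0.255] F [-2.5 -0.8  2.2] theta if in contact
phi 1.78 th -0.00 [0.0019 0.0028] -0.045
```

View pics/scene6.png

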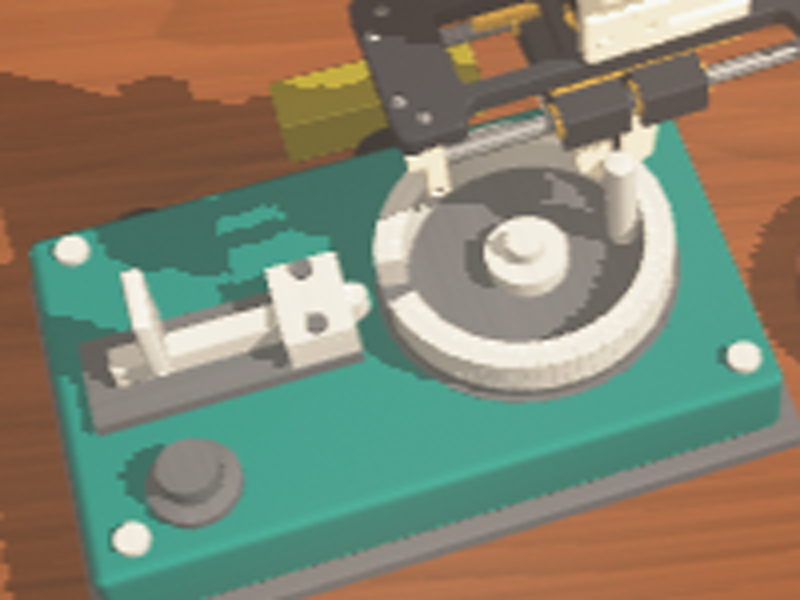

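```bash
python3 - <<'E'
from h import *
c=pickle.load(open('pics/scene6.pkl','rb'))["image"][170:230,235:285,::-1]
cv2.imwrite('pics/s6z.png',cv2.resize(c,None,fx=10,fy=10,interpolation=cv2.INTER_CUBIC))
E
python3 ang.py 621,160,.11,1
```

```text
621.0 160.0 r 0.0434 theta 0.025
```

View pics/s6z.png

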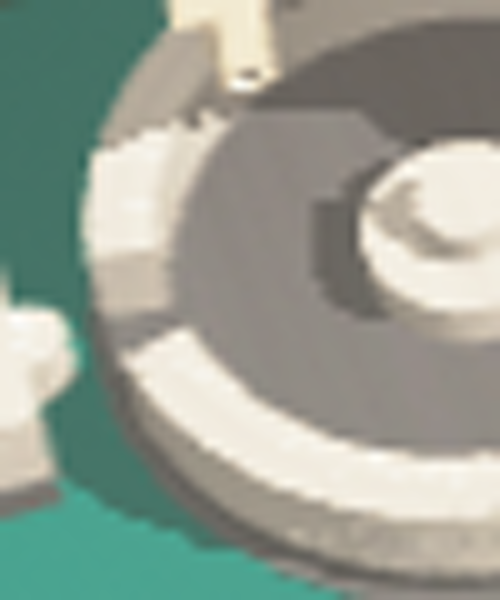

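```bash
python3 ang.py 377,262,.075,-1 408,259,.075,-1 389,304,.075,-1 414,291,.075,-1; python3 - <<'E'
from h import *
# direct line check in the image: bar line through nose & guide vs hub
c=pickle.load(open('pics/scene0.pkl','rb'))
ax=np.array([.536,.038]);d=np.array([-.2122,.9772])
for k in(-.059,-.1,-.16): print(k,[( (proj(c,[*(ax+k*d),z])-[150,130])*4).round(0).tolist() for z in(.064,.07,.075)])
E
```

```text
377.0 262.0 r 0.0665 theta -0.126
408.0 259.0 r 0.0532 theta -0.104
389.0 304.0 r 0.0679 theta 0.21
414.0 291.0 r 0.0558 theta 0.203
-0.059 [[399.0, 285.0], [398.0, 278.0], [396.0, 271.0]]
-0.1 [[307.0, 311.0], [304.0, 304.0], [302.0, 298.0]]
-0.16 [[168.0, 350.0], [165.0, 343.0], [162.0, 337.0]]
```

Edges give +0.045 rad and the stud gives +0.025. I'll nudge about 1.5 mm more.

```bash
python3 -m creep '[0,0.0028,0.0006,0,-0.03]'; python3 look.py 7; python3 - <<'E'
from h import *
c=pickle.load(open('pics/scene7.pkl','rb'))["image"][170:230,235:285,::-1]
cv2.imwrite('pics/s7z.png',cv2.resize(c,None,fx=10,fy=10,interpolation=cv2.INTER_CUBIC))
E
```

```text
time: 6.3
tool_pos: [0.51, 0.0742, 0.1134]
tool_rot: [3.135, 0.053, 0.228]
contact_force: [-3.3, 0.5, 0.4]
opening: 0.0005
```

View pics/s7z.png

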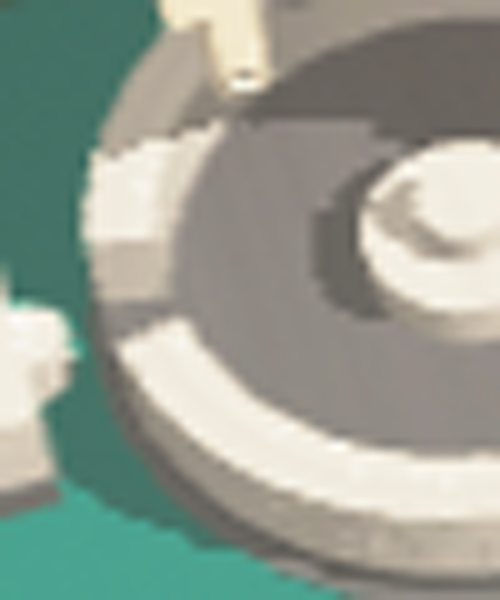

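View pics/scene7.png

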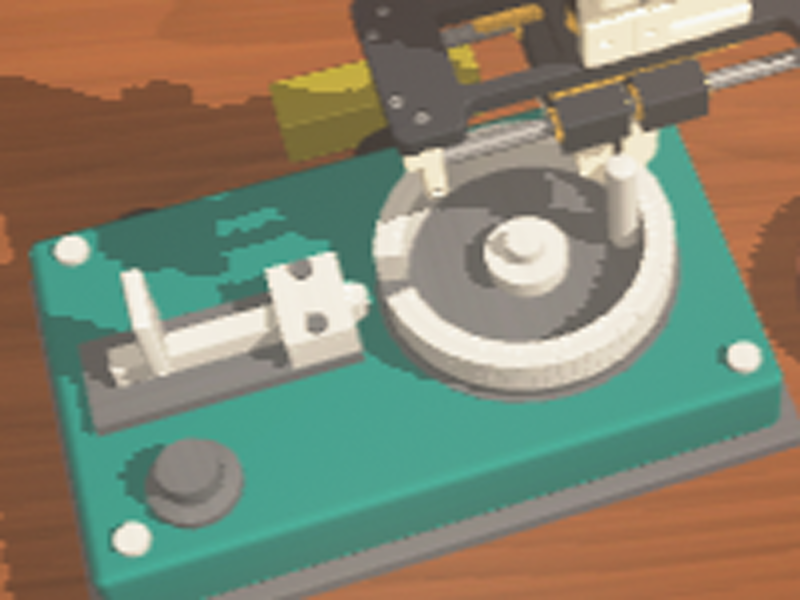

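```bash
python3 ang.py 376,257,.075,-1 408,255.5,.075,-1 387,300,.075,-1 414,288,.075,-1 622,162,.11,1
```

```text
376.0 257.0 r 0.0667 theta -0.166
408.0 255.5 r 0.053 theta -0.138
387.0 300.0 r 0.0678 theta 0.177
414.0 288.0 r 0.0552 theta 0.178
622.0 162.0 r 0.0435 theta -0.001
```

Slot edges now average +0.01 rad and the stud reads 0.00, so the slot is aligned. I'll back straight off the stud and rise.

```bash
python3 -m creep '[0,-0.012,-0.0025,0,0, 0,-0.008,-0.0015,0,0, 0,0,0,0.04,0.1, 0,0,0,0.045,0.18, 0,0.008,-0.03,0,0.18, 0,0.016,-0.045,0,0.18, 0,0.016,-0.045,0,0.18, 0,0.016,-0.045,0,0.18, 0,0.016,-0.04,0,0.18, 0,0.008,-0.01,0,0.18, 0,0,0,0,0.18]'; python3 look.py 8
```

```text
time: 7.78
tool_pos: [0.5692, -0.1527, 0.2029]
tool_rot: [3.126, 0.051, 1.821]
contact_force: [-0.2, 1.3, -0.2]
opening: 0.0005
```

View pics/scene8.png

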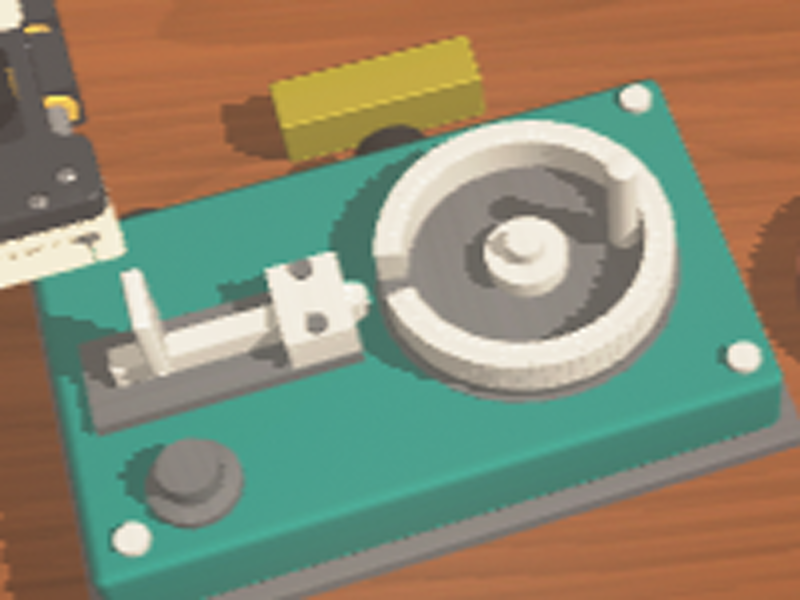

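View pics/top8.png

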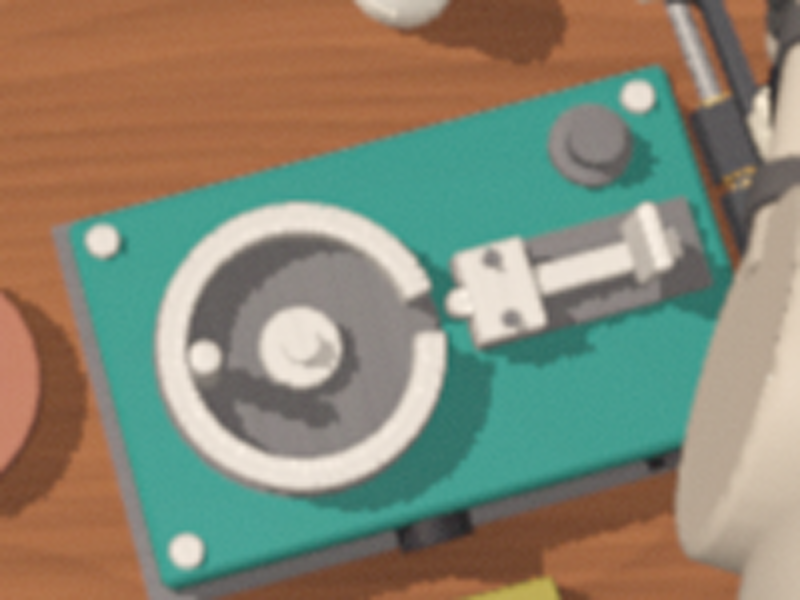

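```bash
python3 - <<'E'
from h import *
c=pickle.load(open('pics/top8.pkl','rb'))
for u,v,z,k in[(405,302,.075,-1),(430,290,.075,-1),(415,336,.075,-1),(444,332,.075,-1),(205,356,.11,1)]:
    x=ray(c,((u+.5)/4-.5+270,(v+.5)/4-.5+140),z)-np.array([.5346,.0337])
    print(np.hypot(*x).round(4),((np.arctan2(x[1],x[0])-k*np.pi/2-.2138+np.pi)%(2*np.pi)-np.pi).round(3))
h=np.array([.5473,-.0249]);ex=np.array([.9772,.2122]);ey=np.array([-.2122,.9772])
for u,v in[(636,213),(650,205),(660,262),(668,262),(645,235)]:
    x=ray(c,((u+.5)/4-.5+270,(v+.5)/4-.5+140),.11)-h; print('tab',(x@ex).round(4),(x@ey).round(4))
from cell import telemetry
s=telemetry.observe(); d=np.array(s['tool_pos'][:2])-[.548,-.023]; print('tcp head',(d@ex).round(4),(d@ey).round(4)); print(([.548,-.023]-.140*ey-s['tool_pos'][:2]).round(4))
E
```

```text
0.0536 0.109
0.0665 0.123
0.0543 -0.194
0.0676 -0.181
0.0429 -0.028
tab 0.0122 -0.0985
tab 0.014 -0.1056
tab -0.0117 -0.1019
tab -0.0127 -0.1053
tab 0.0016 -0.0993
tcp head -0.0071 -0.1304
[ 0.009  -0.0079]
```

Top view gives slot −0.036 and stud −0.028, the scene view about 0.0 to +0.01. All are well inside ±0.1, so the disc stays. Next I'll descend behind the tab.

```bash
python3 -m creep '[0,0.009,-0.0095,0,-0.036, 0,0,0,-0.03,0, 0,0,0,-0.03,0, 0,0,0,-0.022,0, 0,0,0,0,0]'; python3 - <<'E'
import numpy as np
ex=np.array([.9772,.2122]);ey=np.array([-.2122,.9772])
from cell import telemetry
s=telemetry.observe(); d=np.array(s['tool_pos'][:2])-[.548,-.023]; print('tcp head',(d@ex).round(4),(d@ey).round(4),s['tool_rot'])
E
python3 look.py 9
```

```text
time: 8.5
tool_pos: [0.5805, -0.1628, 0.1203]
tool_rot: [3.121, 0.053, 1.759]
contact_force: [0.2, -0.0, 0.9]
opening: 0.0007
tcp head 0.002 -0.1435 [3.12130835 0.05336202 1.75920696]
```

View pics/scene9.png

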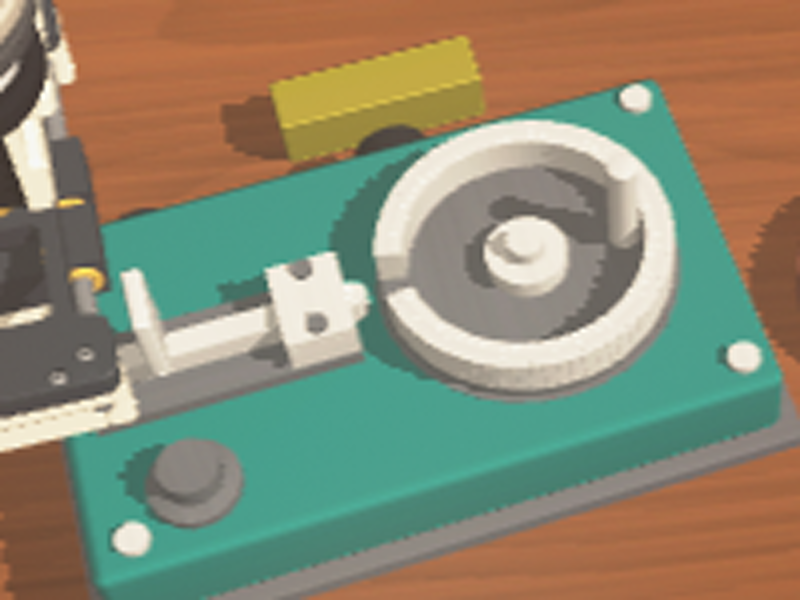

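```bash
python3 -m creep '[0,-0.002,0.006,-0.006,0.015, 0,-0.0015,0.008,0,0.01, 0,-0.0015,0.006,0,0, 0,-0.0015,0.006,0,0]'; python3 - <<'E'
import numpy as np
ex=np.array([.9772,.2122]);ey=np.array([-.2122,.9772])
from cell import telemetry
s=telemetry.observe(); d=np.array(s['tool_pos'][:2])-[.548,-.023]; print('tcp head',(d@ex).round(4),(d@ey).round(4),s['tool_rot'])
E
python3 look.py 10
```

```text
time: 9.1
tool_pos: [0.5762, -0.1362, 0.119]
tool_rot: [3.113, 0.059, 1.785]
contact_force: [1.3, -1.8, -0.6]
opening: 0.0005
tcp head 0.0035 -0.1166 [3.113381   0.05869822 1.78521269]
```

View pics/scene10.png

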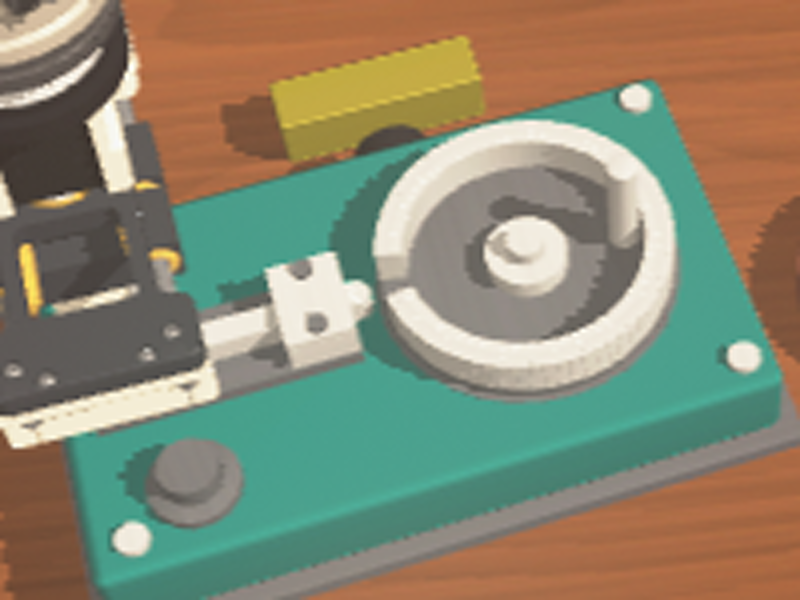

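Contact on the tab at about 2 N; the nose at (360,300) hasn't moved noticeably. I'll push on gently.

```bash
python3 -m creep '[0,-0.003,0.0055,-0.004,0, 0,-0.0025,0.0055,0,0, 0,-0.0013,0.006,0,0]'; python3 - <<'E'
import numpy as np
ex=np.array([.9772,.2122]);ey=np.array([-.2122,.9772])
from cell import telemetry
s=telemetry.observe(); d=np.array(s['tool_pos'][:2])-[.548,-.023]; print('tcp head',(d@ex).round(4),(d@ey).round(4),s['tool_rot'])
E
python3 look.py 11
```

```text
time: 9.57
tool_pos: [0.5699, -0.1191, 0.1153]
tool_rot: [3.111, 0.06, 1.785]
contact_force: [0.4, -2.7, 1.2]
opening: 0.0002
tcp head 0.001 -0.0986 [3.11123379 0.06045596 1.78466979]
```

View pics/scene11.png

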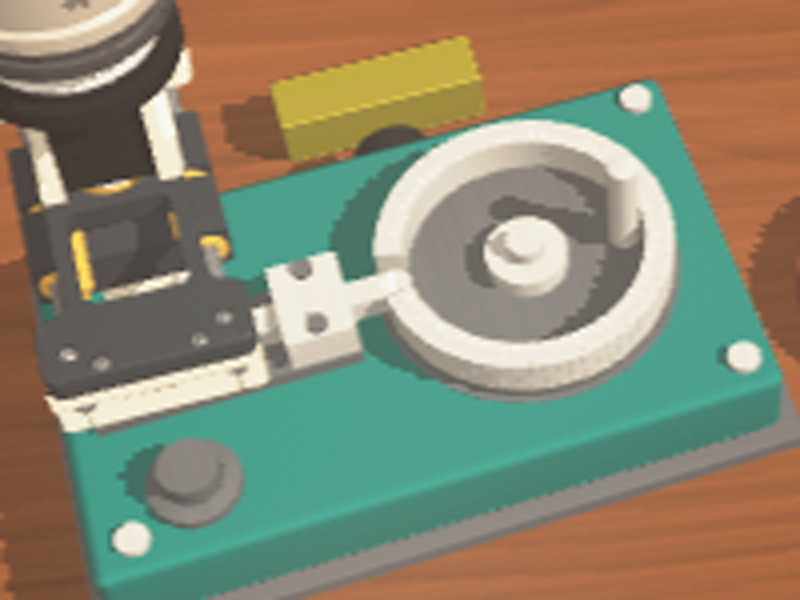

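The nose is in the slot at (400,280), and the force is still about 2.7 N. I'll continue home.

```bash
python3 -m creep '[0,-0.0016,0.0065,-0.001,0, 0,-0.0016,0.006,0,0, 0,-0.0016,0.006,0,0]'; python3 - <<'E'
import numpy as np
ex=np.array([.9772,.2122]);ey=np.array([-.2122,.9772])
from cell import telemetry
s=telemetry.observe(); d=np.array(s['tool_pos'][:2])-[.548,-.023]; print('tcp head',(d@ex).round(4),(d@ey).round(4),s['tool_rot'])
E
```

```text
time: 10.05
tool_pos: [0.5652, -0.0994, 0.1145]
tool_rot: [3.111, 0.06, 1.785]
contact_force: [2.3, -1.1, -0.1]
opening: 0.0004
tcp head 0.0006 -0.0783 [3.11053809 0.0604748  1.78480579]
```

```bash
python3 -m creep '[0,-0.0008,0.0035,0,0, 0,-0.0005,0.0025,0,0]';python3 -m creep '[0,-0.0005,0.0025,0,0]'; python3 look.py 12;  python3 - <<'E'
import numpy as np
ex=np.array([.9772,.2122]);ey=np.array([-.2122,.9772])
from cell import telemetry
s=telemetry.observe(); d=np.array(s['tool_pos'][:2])-[.548,-.023]; print('tcp head',(d@ex).round(4),(d@ey).round(4),s['tool_rot'])
E
```

```text
time: 10.3
tool_pos: [0.5649, -0.0976, 0.1146]
tool_rot: [3.11, 0.07, 1.787]
contact_force: [3.2, -16.2, -5.6]
opening: 0.0006
time: 10.42
tool_pos: [0.5649, -0.0976, 0.1147]
tool_rot: [3.109, 0.074, 1.787]
contact_force: [3.0, -13.3, -2.9]
opening: 0.0006
tcp head 0.0006 -0.0765 [3.10944014 0.07442519 1.78693135]
```

View pics/scene12.png

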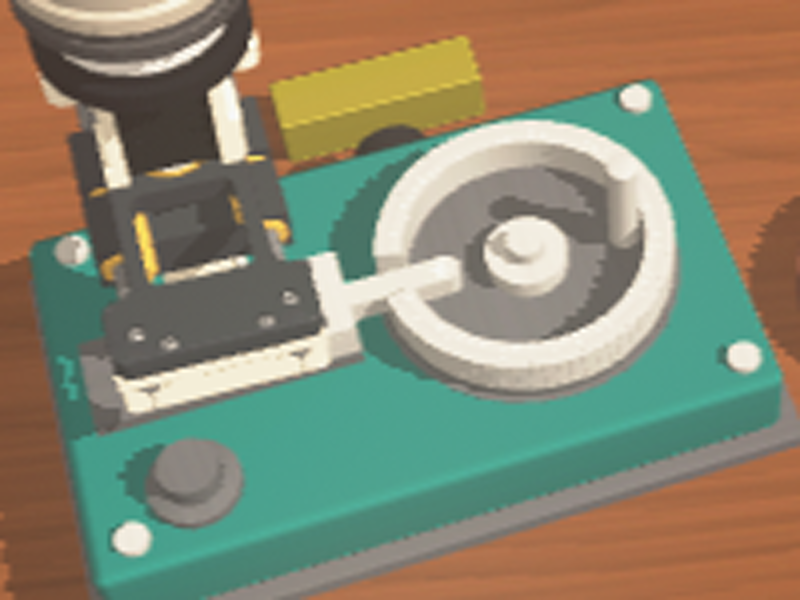

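The bar stopped with the force rising to about 16 N; the nose tip is at (462,268), near the hub. I'll check its distance to the axis, then back off and clear.

```bash
python3 ang.py 462,270,.064,-1 460,264,.07,-1; python3 -m creep '[0,0.002,-0.009,0,0, 0,0.003,-0.015,0,0, 0,0,0,0.04,0, 0,0,0,0.05,0, 0,-0.02,-0.05,0.02,0, 0,-0.02,-0.06,0,0, 0,-0.02,-0.06,0,0, 0,-0.02,-0.06,0,0, 0,0,0,0,0]'; python3 look.py 13
```

```text
462.0 270.0 r 0.0315 theta 0.007
460.0 264.0 r 0.032 theta 0.029
time: 11.65
tool_pos: [0.486, -0.3554, 0.2267]
tool_rot: [3.114, 0.069, 1.79]
contact_force: [0.1, 1.2, -0.3]
opening: 0.0003
```

View pics/scene13.png

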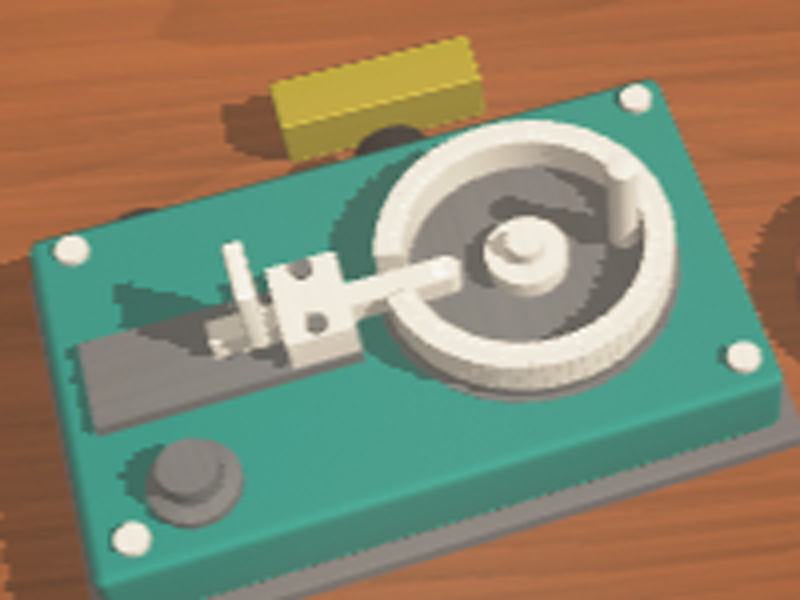

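View pics/top13.png

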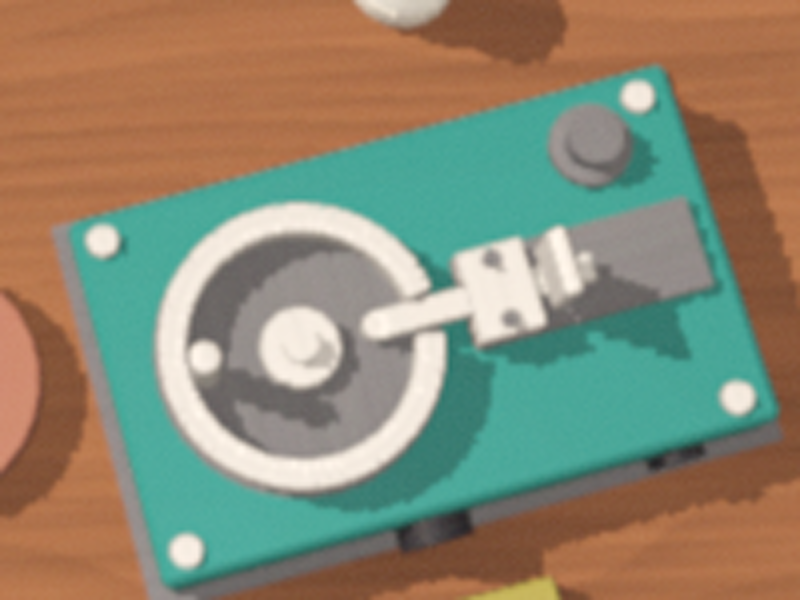

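```bash
python3 - <<'E'
from h import *
c=pickle.load(open('pics/top13.pkl','rb'))
h=np.array([.5473,-.0249]);ex=np.array([.9772,.2122]);ey=np.array([-.2122,.9772])
for nm,u,v,z in[('nose',361,325,.064),('hubside',361,325,.07),('tabUL',549,236,.11),('tabUR',563,228,.11),('tabLL',572,287,.11),('tabLR',582,285,.11)]:
    x=ray(c,((u+.5)/4-.5+270,(v+.5)/4-.5+140),z)-h; print(nm,(x@ex).round(4),(x@ey).round(4))
a=pickle.load(open('pics/top0.pkl','rb'))["image"].astype(int);b=c["image"].astype(int)
for n in('top','scene'):
    a=pickle.load(open(f'pics/{n}0.pkl','rb'))["image"].astype(int);b=pickle.load(open(f'pics/{n}13.pkl','rb'))["image"].astype(int)
    cv2.imwrite(f'pics/{n}13full.png',b[:,:,::-1]); 
    for k,f in {'wheel':lambda h:(h[...,0]<8)&(h[...,1]>110)&(h[...,1]<160)&(h[...,2]>150),'stick':lambda h:(abs(h[...,0]-27)<4)&(h[...,1]>100)&(h[...,2]>100)}.items():
        for im in(a,b):
            m=f(cv2.cvtColor(im.astype('uint8'),cv2.COLOR_RGB2HSV)).astype('uint8'); m=cv2.morphologyEx(m,cv2.MORPH_OPEN,np.ones((5,5)))
            m[:100]=0; m[:, :200]=0; m[320:]=0
            print(n,k,m.sum(),[round(float(q.mean()),1) for q in np.nonzero(m)] if m.any() else None)
E
```

```text
nose 0.0025 0.0277
hubside 0.0016 0.0284
tabUL 0.0125 -0.0582
tabUR 0.0143 -0.0653
tabLL -0.0121 -0.0611
tabLR -0.0124 -0.0656
top wheel 0 None
top wheel 0 None
top stick 0 None
top stick 0 None
scene wheel 0 None
scene wheel 0 None
scene stick 0 None
scene stick 0 None[ WARN:0@0.058] global loadsave.cpp:1063 imwrite_ Unsupported depth image for selected encoder is fallbacked to CV_8U.
```

View pics/top13full.png

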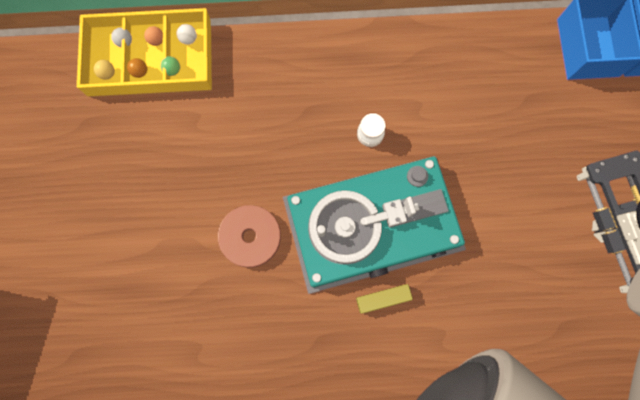

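```bash
python3 - <<'E'
from h import *
ey=np.array([-.2122,.9772])
c=pickle.load(open('pics/top13.pkl','rb'));h=np.array([.5473,-.0249])
for nm,u,v,z in[('guideL',464,297,.0755),('guideR',534,282,.0755),('hub',300,347,.074),('nose top edge',363,325,.07)]:
    print('top',nm,((ray(c,((u+.5)/4-.5+270,(v+.5)/4-.5+140),z)-h)@ey).round(4))
c=pickle.load(open('pics/scene13.pkl','rb'));h=np.array([.5487,-.0206])
for nm,u,v,z in[('guideR',343,299,.0755),('guideL',274,318,.0755),('nose',461,266,.07),('tabtop',233,242,.11)]:
    print('scene',nm,((ray(c,((u+.5)/4-.5+150,(v+.5)/4-.5+130),z)-h)@ey).round(4))
E
```

```text
top guideL -0.02
top guideR -0.0529
top hub 0.0586
top nose top edge 0.0276
scene guideR -0.0243
scene guideL -0.0541
scene nose 0.0281
scene tabtop -0.061
```

```bash
python3 -c "
from cell import workorder,telemetry
print(telemetry.observe()['qvel']);print(workorder.hand_in())"
```

```text
[ 0.04620234 -0.00884202  0.01343174  0.00320194 -0.00231591  0.00850803]
the job is handed in; nothing more can be done
None
```

The spindle is locked and the job is handed in at about 12 s. I pushed the stud about 2.8 rad clockwise with the shut fingertips until the slot faced the bar. Then I pushed the tab until the bar stopped.

**Disc angle:** before I pushed the bar, the scene camera put the disc within about 0.01 rad of true and the top camera about −0.03 rad. The two disagree slightly, but both are well inside the 0.1 rad allowed.

**Bar home:** pushing took about 3 N through the slot. At the end the bar stopped firmly at about 16 N, with no movement on the next push.
- **Nose:** it reads 31–32 mm from the axis instead of 30 mm.
- **Tab:** it reads −61 to −62.5 mm instead of −60 mm.
- **Shortfall:** the cameras also read the fixed guide 0–4 mm off, in the same direction, so I put the 1–2 mm shortfall down to them. I did not push harder to confirm.

**Bystanders and arm:** the nut, spare wheel, jar and stick look unmoved in the final pictures. My colour-mask check of the wheel and stick found no pixels, so that is by eye only. The arm finished raised and well clear of everything.

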